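Take the thick cleaning roller out of its stand

ROBOT

A 6-joint arm with a two-finger parallel gripper is mounted at the origin on the work surface. World frame = base frame: x ahead of the robot, y to its left, z up, the work surface at z = 0. Lengths are in m, angles in rad, forces in N, time in s.
With the tool pointing down it reaches from about 0.35 to 0.975 m from the base axis. Payload 4.9 kg.
Tool frame: the origin (TCP) lies at the very end of the fingers, on their centre line; the grasp point (between the pads) lies 19 mm behind it; x points along the fingers, y is the direction in which the jaws open and shut, and the axes are right-handed (so a half turn about x gives the same grasp; the last joint's range is limited). The gripper opens to 85 mm and grips with 20 to 120 N. Pads are 22 mm wide; open, the fingers measure 114 mm over their backs; the gripper's body (76 mm by 85 mm) begins 54 mm behind the grasp point. The pads swing forward as they close: fully open they stand 13 mm farther back than shut.
Start: joints at [1.206, 0.053, 1.613, -0, 1.476, -0.119], TCP at [0.152, 0.606, 0.231] pointing down, gripper open.
Joint ranges: [-3.01, 3.01], [-1.01, 2.22], [0.06, 2.58], [-1.02, 4.17], [0.09, 2.62], [-3.14, 3.14]. Speed limits (rad/s): [2.57, 2.57, 3.14, 3.14, 3.14, 3.14].

INTERFACE

Orientations are given as a unit quaternion [w, x, y, z].
In Python, from plant import manip gives the robot as it stands.
- The arm moves only by the tool play_rows, never from a script. Its argument "plan" is a list of rows, each a list of 5 numbers: the shift along the tool's x, y, z in mm, then the turn about the tool's x in rad, then the closure, from -1 (fully open) to 1 (shut). A call has 1 to 8 rows; each row is the pose to reach, as a shift and turn from the pose commanded when the call began, along the tool's axes at that moment; what a row does not reach only later rows make up. A row lasts 1/8 s, in which the tool goes at most 62.5 mm and 10.7 degrees, less where a joint would pass 70% of its speed; a pose out of reach is approached as far as the arm can. A call with a gripper value outside its range is refused whole. The fingers move at their own pace and stop on an object; the grip force is fixed at half the most. Time passes only in rows, so rows that repeat a pose let the fingers close. It gives the time, the measured TCP pose, the force and the opening at its end, in the units of the state.
- manip.state(): the state, without advancing time (a new reading comes with each control period).
- manip.grab_frame(name): name is "side" or "top" or "wrist"; returns a dict with "img" (420x560x3 uint8, red, green, blue), "range_z" (420x560 float32, m along the optical axis (not along the pixel's ray), 0 where there is no reading), "fx", "fy", "cx", "cy" (pixels), "k1" (the pictures are not rectified: a ray, as slopes to the right and down, at radius r is drawn at 1 + k1 r^2 times it, then the intrinsics apply), "origin" and "rotation" of the camera in the world. Camera axes: x right, y up, looking along -z (the intrinsics and any distortion apply to the point x, -y, -z); pixel columns grow to the right and rows downward; lengths in m; the calibration is good to about 2 mm. A picture is of the moment at which its call begins.
- manip.job_done(): hands the job in, once; it reports no verdict.
The state is a dict: "time": time; "joint_pos": joint angles; "joint_vel": joint speeds; "joint_efforts": joint torques, N m; "tool_pos": TCP position; "tool_rot": TCP orientation; "contact_force": force on the tool from outside, world axes, zero at the start; "ft_torque": the same for the moment, N m; "gripper_width": opening from 0.0 (shut) to 1.0 (fully open).
Only numpy, scipy, OpenCV 4.12 (cv2) and the standard library are available. Lean on these libraries where they do the work, as an engineer would, in place of code of your own. Each camera call takes 0.05 s, during which the arm holds its last target. There are 200 camera calls.

TASK

The thicker of the two rubber board-cleaning rollers is due for washing. Flip the cam lever on its stand fully open (over to the back) while the roller still sits in its seat, then draw the roller forward and lower it out of the open slots and lay it in the grey cradle with an axle end in each V post; leave the lever open and never let the roller fall onto the bench.

Things in the scene. Friction and masses are not known exactly. Their poses are not given: they have to be found in the camera images.
- roller: Thick roller: dark rubber drum, diameter 46, length 100 mm, on a steel axle of diameter 10, length 164 mm; 0.3-0.5 kg. Origin at its centre; y along the axle. (Another stand holds a 28 mm thin roller: not that.) Keep the axle centre on this path in the stand's frame, (x,z) mm: seat (0,120), lift (-2,127), (-22,127), 45 deg down to (-75,75), (-105,75), then up. It stays seated when the lever opens.
- stand: Thick roller's fixed aluminium stand, base 130x165x10 mm; end plates 6 mm thick at y=-60, 60, tops z=160, drum between. Origin: underside centre; x to the back, front (-x) faces the robot within 15 deg. Slots: seat ceiling z=136, 3 mm lip at x=-16, z=118, then 45 deg down to the open end at x=-52, z=82; 24 mm wide; a hood above stops the axle going straight up until x=-70.
- cam (a joint): Cam lever outside that stand's left (+y) plate, rad. Pivot along y at stand x=-18, z=148 mm. 0 closed: black grip straight up, steel finger hangs in front of the axle end. Grows as the grip swings to the back (+x); stop 1.7, open above 1.2. Grip: diameter 16, centred at y=80, 40-80 mm from pivot. Starts 0-0.15; stiff (0.12 Nm, 2 N at grip), stays where left; push it over from the front.
- cradle: Fixed grey cradle: base 110x150x8 mm, two V posts 8 mm thick at y=-62 and 62. Origin: centre of underside, z up, yaw within 15 deg. The roller lies along the cradle's y, either way round, axle ends in the Vs, drum between the posts. V mouths 52 mm wide in x, tops z=71, 90 deg between flanks; a laid axle rests at x=0, z=52 mm. The other stand (236 mm high) may be in the way: carry over it.
Mind the look-alikes: they are no part of the job. Leave any green or pink look-alike of the roller alone.

How it is judged:
On the way:
1. the lever of the thick roller's stand is open with the roller still in its seat (value of joint cam above 1.2 rad and x of roller in the frame of stand above -0.014 m and z of roller in the frame of stand above 0.11 m and distance between roller and stand below 0.14 m), for 0.2 s.
At the end, for the whole second after the job is handed in: The thick roller lies at rest in the cradle with an axle end in each V post: its centre within 12 mm across and 16 mm along of the cradle's middle, 44 to 62 mm above the cradle's underside, its axle within 10 degrees of the cradle's y; the lever of its stand is still open (more than 1.2 rad) (x of roller in the frame of cradle between -0.012 and 0.012 m and y of roller in the frame of cradle between -0.016 and 0.016 m and z of roller in the frame of cradle between 0.044 and 0.062 m and angle between the y axis of roller and the y axis of cradle, either way round below 0.17 rad and linear speed of roller below 0.03 m/s and value of joint cam above 1.2 rad); the robot touches nothing.
It fails at once if the thick roller falls onto the bench (height (world z) of roller below 0.035 m).
It also fails if it takes over 70 s, if anything falls off the work surface, if the arm or the gripper's body presses on something with over 40 N, if the wrist force passes 120 N, or if a joint passes its speed limit or range.

## Working session

There is one attempt and no reset: what is moved stays moved. The work goes in short steps, Python scripts to look and compute and a tool call to move; the robot and the scene stay as the last step left them, time stands still between calls to the robot, and variables do not carry over. Pictures are saved under pics/ and viewed, about 8 in all and at most 12, crops included, and the job is handed in when it is done.

Besides the shell and the picture viewer there is one more tool, called after "Request:" as name([rows], argument=value, ...), one row to a line, values as JSON. play_rows: Moves the arm, as the interface text tells. Its arguments: {"type":"object","properties":{"plan":{"type":"array"}},"required":["plan"]}

```bash
ls; mkdir -p pics; cat > h.py <<'E'
import numpy as np, cv2
from plant import manip
def grab(n,save=None):
    f=manip.grab_frame(n)
    if save: cv2.imwrite('pics/'+save,f['img'][:,:,::-1])
    np.savez('last_'+n+'.npz',**f)
    return f
def rays(f,uv):
    uv=np.atleast_2d(np.asarray(uv,float))
    d=np.c_[(uv[:,0]-f['cx'])/f['fx'],(uv[:,1]-f['cy'])/f['fy']]
    u=d.copy()
    for _ in range(8): u=d/(1+float(f['k1'])*(u**2).sum(1,keepdims=True))
    return np.c_[u[:,0],-u[:,1],-np.ones(len(u))]
def pts(f,uv):
    uv=np.atleast_2d(np.asarray(uv,float)); z=f['range_z'][uv[:,1].astype(int),uv[:,0].astype(int)]
    return (rays(f,uv)*z[:,None])@np.asarray(f['rotation']).T+f['origin']
def cloud(f):
    h,w=f['range_z'].shape; v,u=np.mgrid[:h,:w]
    return pts(f,np.c_[u.ravel(),v.ravel()]).reshape(h,w,3)
E
python3 - <<'E'
from h import *
for n in('side','top'):
    f=grab(n,n+'0.png'); print(n,f['origin'],np.asarray(f['rotation']).round(3).tolist(),f['fx'],f['k1'])
a=cv2.imread('pics/side0.png');
s=manip.state(); print(s)
E
```

```text
pics
side [-0.08681607 -0.54499023  0.81307528] [0.85, 0.392, -0.158, -0.316] 465.73037974044473 0.03620849147395239
top [0.40690613 0.0628015  1.02719829] [-0.701, -0.023, 0.021, 0.712] 419.0438683512788 -0.12372639898101867
{'time': 0.1, 'joint_pos': array([ 1.20602703e+00,  5.32811078e-02,  1.61415898e+00,  1.01386579e-05,
        1.47599644e+00, -1.18988067e-01]), 'joint_vel': array([-0.00103145, -0.00292076, -0.00167478,  0.00104152, -0.000874  ,
        0.00039666]), 'joint_efforts': array([-9.61564729e-04, -3.94908857e+01, -3.71360028e+01, -1.79966896e-04,
        4.00759396e-03,  2.78465230e-06]), 'tool_pos': array([0.15185868, 0.60569012, 0.23019062]), 'tool_rot': array([ 0.70161414,  0.08604646,  0.70193337, -0.08731061]), 'contact_force': array([ 0.0362685 , -0.26234824,  0.44476892]), 'ft_torque': array([-0.03227041, -0.00130684,  0.02277341]), 'gripper_width': 1.0045817450333763}
```

View pics/side0.png

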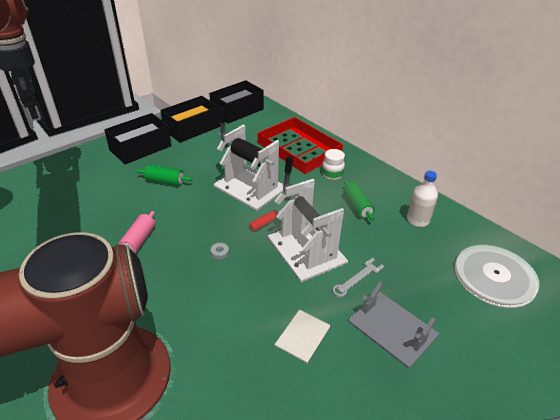

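View pics/top0.png

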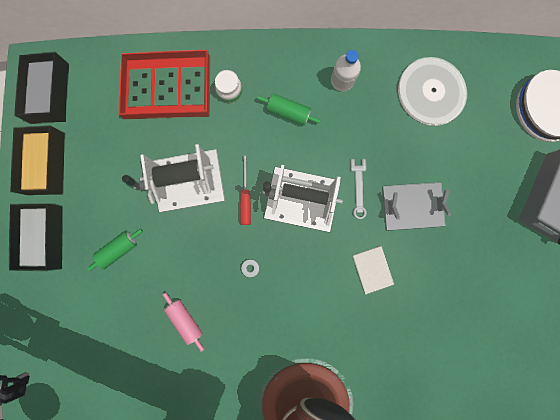

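Side view: two white stands, at (250,170) with a fat drum and at (305,240) with a thin drum; grey cradle at (393,325). The top view shows the same items.

Candidates for the roller (top pixels): dark drum (176,174), thick; dark drum (305,194), thin; green (115,250) and (290,108); pink (183,320). I choose (176,174), the thicker of the two drums in stands, and will check it in a crop.

```bash
cat >> h.py <<'E'
from scipy.spatial.transform import Rotation as R
def Rm(q): return R.from_quat([q[1],q[2],q[3],q[0]]).as_matrix()
def pts(f,uv,z=None,plane=None):
    uv=np.atleast_2d(np.asarray(uv,float)); d=rays(f,uv)@Rm(f['rotation']).T
    if plane is not None: s=(plane-f['origin'][2])/d[:,2]
    else: s=f['range_z'][uv[:,1].astype(int),uv[:,0].astype(int)]
    return d*s[:,None]+f['origin']
def load(n):
    f=dict(np.load('last_'+n+'.npz')); return f
E
python3 - <<'E'
from h import *
f=load('top'); P=cloud(f); im=f['img'].astype(int)
def comp(m,seed):
    n,l=cv2.connectedComponents(m.astype(np.uint8)); return l==l[seed[1],seed[0]]
print('bench z',P[300,450],P[350,100])
# points in ROI
def rep(name,x0,x1,y0,y1):
    Q=P[y0:y1,x0:x1].reshape(-1,3); C=im[y0:y1,x0:x1].reshape(-1,3)
    b=(abs(Q[:,2]-(.008 if name=='cradle' else .010))<.005)
    if name=='cradle': b&=(C.max(1)-C.min(1)<25)
    else: b&=C.min(1)>120
    r=cv2.minAreaRect((Q[b,:2]*1000).astype(np.float32)); print(name,'base',b.sum(),r, 'zmax',Q[:,2].max())
    if name!='cradle':
        d=(C.max(1)<70)&(Q[:,2]>.08); 
        print(' dark',d.sum(),Q[d].mean(0),cv2.minAreaRect((Q[d,:2]*1000).astype(np.float32)),np.percentile(Q[d,2],[5,50,90,98]))
    return Q,C
rep('thick',118,228,140,215); rep('thin',258,345,160,238); rep('cradle',375,455,175,235)
a=load('side')['img'][100:280,190:370]; b=f['img'][130:240,110:350]
cv2.imwrite('pics/crop.png',np.hstack([cv2.resize(a,(400,400))[:,:,::-1],cv2.resize(b,(400,183))[:,:,::-1] if 0 else cv2.copyMakeBorder(cv2.resize(b,(400,183)),0,217,0,0,0)[:,:,::-1]]))
E
```

```text
bench z [ 0.25035916 -0.36588104 -0.00071922] [ 0.13684784  0.51103793 -0.00182409]
thick base 1809 ((558.3594970703125, 282.907470703125), (131.0126953125, 165.31129455566406), 9.062498092651367) zmax 1.027198287157286
 dark 317 [0.54574962 0.30729683 0.17015165] ((513.5706787109375, 197.01895141601562), (327.7760009765625, 100.64533996582031), 68.59471893310547) [0.12185732 0.13718189 0.22670291 0.22954402]
thin base 2007 ((507.3077697753906, 0.37297821044921875), (164.74319458007812, 130.15809631347656), 76.9820556640625) zmax 1.027198287157286
 dark 165 [0.50586105 0.03191841 0.17253177] ((478.92877197265625, 13.059165954589844), (115.15657806396484, 131.8529510498047), 14.236129760742188) [0.12243302 0.12948657 0.22648431 0.22924903]
cradle base 2335 ((486.9513854980469, -276.5050964355469), (111.10504913330078, 150.96307373046875), 3.0929014682769775) zmax 1.027198287157286
```

View pics/crop.png

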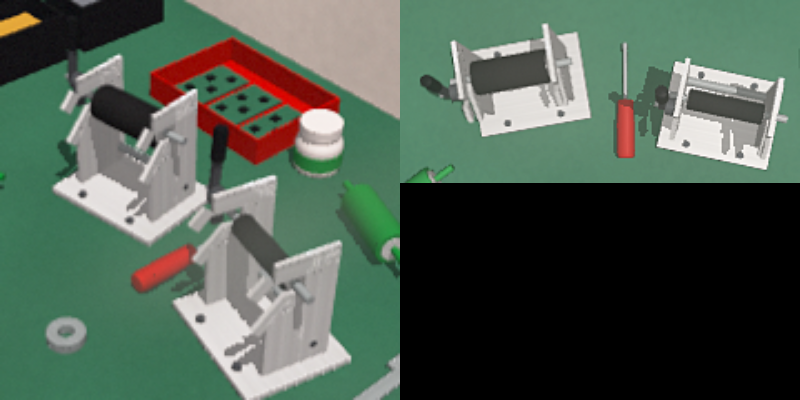

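The crop confirms it: left stand holds the fat drum (crop px 510,70) and its lever is at the left; right stand's drum is thinner. Next I get the geometry in the stand frame and the tool yaw.

```bash
cat >> h.py <<'E'
S=np.array([.5584,.2829]); SY=np.radians(9.06); C=np.array([.4870,-.2765]); CY=np.radians(3.09)
def rot(a): return np.array([[np.cos(a),-np.sin(a)],[np.sin(a),np.cos(a)]])
def to(fr,p):
    o,a=(S,SY) if fr=='s' else (C,CY); p=np.atleast_2d(p); return np.c_[(p[:,:2]-o)@rot(a),p[:,2]]
def wo(fr,p):
    o,a=(S,SY) if fr=='s' else (C,CY); p=np.atleast_2d(p); return np.c_[p[:,:2]@rot(a).T+o,p[:,2]]
def tool(): 
    s=manip.state(); return np.array(s['tool_pos']),Rm(s['tool_rot']),s
E
python3 - <<'E'
from h import *
for n in('top','side'):
    f=load(n);Q=cloud(f).reshape(-1,3);c=f['img'].reshape(-1,3).astype(int);q=to('s',Q)*1000
    d=(c.max(1)<60)&(q[:,2]>185)&(abs(q[:,0])<60)&(abs(q[:,1]-80)<40); print(n,'grip',d.sum(),q[d].mean(0).round(1),q[d].min(0).round(),q[d].max(0).round())
    d=(c.max(1)<80)&(abs(q[:,0])<30)&(abs(q[:,1])<56)&(q[:,2]>105)&(q[:,2]<155); print('drum',d.sum(),q[d].mean(0).round(1),q[d].min(0).round(),q[d].max(0).round())
    k=(abs(q[:,1])<52)&(q[:,2]>25)&(q[:,2]<250)&(abs(q[:,0])<90)&(c.min(1)>80); print('between',k.sum(),q[k][::max(1,k.sum()//12)].round().tolist())
    k=(abs(abs(q[:,1])-60)<5)&(q[:,2]>30)&(q[:,2]<250)&(abs(q[:,0])<130); print('plates',q[k].min(0).round(),q[k].max(0).round())
f=load('top');Q=cloud(f).reshape(-1,3);q=to('c',Q)*1000
k=(q[:,2]>45)&(q[:,2]<90)&(abs(q[:,0])<60)&(abs(q[:,1])<80)
for s in(1,-1): w=q[k&(q[:,1]*s>0)]; print('post',len(w),w.mean(0).round(1),w.min(0).round(),w.max(0).round())
p,r,s=tool(); print(p,r.round(3).tolist(),'toolyaw',np.degrees(np.arctan2(r[1,1],r[0,1])))
E
```

```text
top grip 62 [-16.8  76.5 216.1] [-23.  71. 192.] [ -8.  85. 231.]
drum 888 [ -3.7  -0.8 137.1] [-23. -51. 117.] [ 22.  49. 146.]
between 61 [[23.0, -41.0, 127.0], [21.0, -51.0, 125.0], [20.0, -37.0, 133.0], [20.0, -24.0, 132.0], [18.0, -51.0, 115.0], [19.0, -15.0, 132.0], [11.0, -51.0, 132.0], [3.0, -51.0, 139.0], [-4.0, -50.0, 140.0], [-7.0, -50.0, 131.0], [-16.0, -51.0, 129.0], [-22.0, -9.0, 116.0], [-22.0, 29.0, 117.0]]
plates [-58. -65.  30.] [ 46.  65. 163.]
side grip 97 [-19.9  75.6 210.8] [-27.  68. 185.] [ -9.  85. 231.]
drum 447 [-15.5   3.5 133.2] [-27. -51. 105.] [ 11.  50. 147.]
between 86 [[-3.0, 47.0, 145.0], [3.0, -51.0, 124.0], [-12.0, -50.0, 122.0], [-20.0, -25.0, 109.0], [29.0, 51.0, 38.0], [30.0, 45.0, 37.0], [32.0, 42.0, 34.0], [25.0, 36.0, 36.0], [37.0, 20.0, 38.0], [36.0, 19.0, 35.0], [34.0, 17.0, 34.0], [31.0, 11.0, 35.0], [30.0, 10.0, 28.0]]
plates [-60. -65.  30.] [ 47.  65. 164.]
post 119 [ 0.4 62.  59.7] [-32.  56.  46.] [31. 66. 73.]
post 119 [ -0.4 -60.8  60. ] [-32. -67.  45.] [ 30. -56.  73.]
[0.15185868 0.60569012 0.23019062] [[-0.001, 0.243, 0.97], [-0.002, 0.97, -0.243], [-1.0, -0.002, -0.0]] toolyaw 75.9177293990438
```

```bash
cat >> h.py <<'E'
def plan(fr,targets,yaw=None):
    """targets: stand/cradle-frame TCP mm; prints tool-frame shift (mm) and turn (rad) from the current pose"""
    p,r,s=tool(); a=(SY if fr=='s' else CY) if yaw is None else yaw
    d=(np.arctan2(r[1,1],r[0,1])-a+np.pi)%(2*np.pi)-np.pi
    print('t',s['time'],'at',(to(fr,p)*1000).round(1)[0],'F',np.round(s['contact_force'],1),'w',round(s['gripper_width'],3),'turn',round(d,3))
    for t in targets: print(t,'->',((wo(fr,np.array(t)/1000)[0]-p)@r*1000).round(1))
E
python3 - <<'E'
from h import *
plan('s',[(-90,82,290),(-75,82,195)])
for th in np.arange(0,1.65,.1): r=50; print(round(th,1),np.round([-18+r*np.sin(th)-8*np.cos(th)-14.5,148+r*np.cos(th)+8*np.sin(th)],1))
E
```

```text
t 0.1 at [-350.6  382.8  230.2] F [ 0.  -0.3  0.4] w 1.005 turn 1.167
(-90, 82, 290) -> [ -59.6 -174.3  357.9]
(-75, 82, 195) -> [  35.4 -168.2  371.7]
0.0 [-40.5 198. ]
0.1 [-35.5 198.5]
0.2 [-30.4 198.6]
0.3 [-25.4 198.1]
0.4 [-20.4 197.2]
0.5 [-15.5 195.7]
0.6 [-10.9 193.8]
0.7 [ -6.4 191.4]
0.8 [ -2.2 188.6]
0.9 [  1.7 185.3]
1.0 [  5.3 181.7]
1.1 [  8.4 177.8]
1.2 [ 11.2 173.6]
1.3 [ 13.5 169.1]
1.4 [ 15.4 164.4]
1.5 [ 16.8 159.5]
1.6 [ 17.7 154.5]
```

Request:
play_rows([
  [-60,-22,45,0.15,1],
  [-60,-44,90,0.3,1],
  [-60,-66,135,0.45,1],
  [-60,-88,180,0.6,1],
  [-60,-110,225,0.75,1],
  [-60,-132,270,0.9,1],
  [-60,-154,315,1.05,1],
  [-60,-174,358,1.167,1],
])

```text
time: 1.1
tool_pos: [0.4579, 0.3489, 0.2908]
tool_rot: [0.537, 0.46, 0.537, -0.46]
contact_force: [-0.8, 0.1, 0.2]
gripper_width: 0.001
```

```bash
python3 - <<'E'
from h import *
plan('s',[(-90,82,290),(-75,82,195)])
E
```

```text
t 1.1 at [-88.9  81.  290.8] F [-0.8  0.1  0.2] w 0.001 turn -0.004
(-90, 82, 290) -> [ 0.8 -1.1 -1. ]
(-75, 82, 195) -> [95.8 13.9 -1.1]
```

Request:
play_rows([
  [50,10,-1,0,1],
  [95,15,-1,0,1],
  [95,15,-1,0,1],
  [93,45,-1,0,1],
  [92,60,-1,0,1],
  [92,65,-1,0,1],
  [93,70,-1,0,1],
  [94,75,-1,0,1],
])

```text
time: 2.1
tool_pos: [0.5311, 0.3635, 0.1983]
tool_rot: [0.538, 0.459, 0.538, -0.458]
contact_force: [-0.6, -0.0, 3.2]
gripper_width: -0.003
```

```bash
python3 - <<'E'
from h import *
plan('s',[(-2,82,188.6),(8.4,82,178),(13.5,82,169),(16.8,82,159.5),(17.5,82,156)])
E
```

```text
t 2.1 at [-14.3  83.9 198.3] F [-0.6 -0.   3.2] w -0.003 turn 0.0
(-2, 82, 188.6) -> [ 9.7 12.3  1.9]
(8.4, 82, 178) -> [20.3 22.7  1.9]
(13.5, 82, 169) -> [29.3 27.8  1.9]
(16.8, 82, 159.5) -> [38.8 31.   2. ]
(17.5, 82, 156) -> [42.3 31.7  2. ]
```

Request:
play_rows([
  [5,8,1,0,1],
  [10,13,1,0,1],
  [16,19,1,0,1],
  [22,24,1,0,1],
  [29,28,1,0,1],
  [35,30,1,0,1],
  [41,32,1,0,1],
  [43,32,1,0,1],
])

```text
time: 3.1
tool_pos: [0.5626, 0.367, 0.1534]
tool_rot: [0.538, 0.459, 0.538, -0.459]
contact_force: [2.7, -0.3, 3.2]
gripper_width: 0.0
```

```bash
python3 - <<'E'
from h import *
f=grab('side'); g=grab('top'); plan('s',[(17.5,82,150)])
a=f['img'][90:230,190:330]; b=g['img'][130:230,110:250]
cv2.imwrite('pics/lev.png',np.hstack([cv2.resize(a,(400,400)),cv2.resize(b,(400,400))])[:,:,::-1])
E
```

```text
t 3.2 at [ 16.9  82.4 153.5] F [ 0.9 -0.5  0.6] w -0.003 turn -0.0
(17.5, 82, 150) -> [3.5 0.6 0.4]
```

View pics/lev.png

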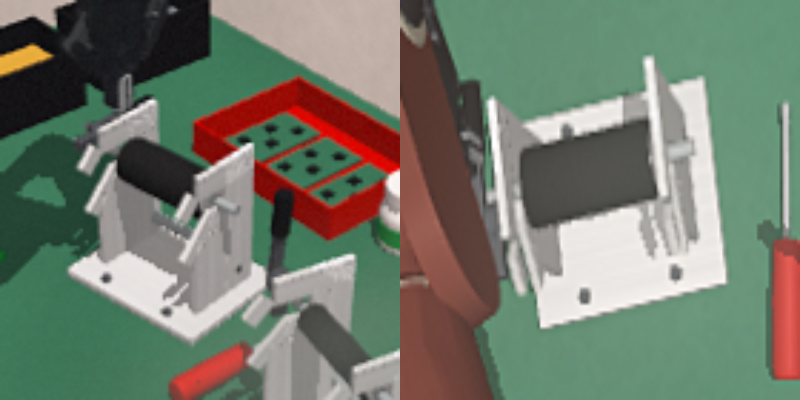

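The crop shows the fingers at the swung-down lever (120,110) with the roller still seated. Retract, move over the drum, and measure the lever.

Request:
play_rows([
  [-50,-5,0,0,1],
  [-110,-10,0,0,1],
  [-130,-15,30,0,0],
  [-130,-17,60,0,-1],
  [-130,-17,82,0,-1],
  [-130,-17,82,0,-1],
  [-130,-17,82,0,-1],
])

```text
time: 4.08
tool_pos: [0.5583, 0.2838, 0.2833]
tool_rot: [0.537, 0.458, 0.538, -0.459]
contact_force: [-0.3, -0.4, 0.4]
gripper_width: 0.996
```

```bash
python3 - <<'E'
from h import *
plan('s',[(0,0,160),(0,0,105)])
for n in('side','top'):
    f=grab(n);Q=cloud(f).reshape(-1,3);c=f['img'].reshape(-1,3).astype(int);q=to('s',Q)*1000
    d=(c.max(1)<60)&(q[:,2]>120)&(q[:,2]<240)&(abs(q[:,0])<90)&(abs(q[:,1]-80)<14); print(n,'grip',d.sum(),q[d].mean(0).round(1),q[d].min(0).round(),q[d].max(0).round())
    d=(c.max(1)<80)&(abs(q[:,0])<30)&(abs(q[:,1])<56)&(q[:,2]>105)&(q[:,2]<155); print('drum',d.sum(),q[d].mean(0).round(1),q[d].min(0).round(),q[d].max(0).round())
f=grab('wrist','wrist.png'); P=to('s',cloud(f).reshape(-1,3))*1000;c=f['img'].reshape(-1,3).astype(int)
d=(c.max(1)<80)&(abs(P[:,0])<30)&(abs(P[:,1])<56)&(P[:,2]>105)&(P[:,2]<155); print('wdrum',d.sum(),P[d].mean(0).round(1) if d.any() else '',P[d].min(0).round(),P[d].max(0).round(), f['origin'], to('s',f['origin'])*1000)
E
```

```text
t 4.075 at [  0.    0.9 283.3] F [-0.3 -0.4  0.4] w 0.996 turn -0.0
(0, 0, 160) -> [123.3   0.2   0.9]
(0, 0, 105) -> [178.3   0.3   0.9]
side grip 66 [ -6.7  74.4 153.8] [-52.  66. 146.] [ 52.  84. 163.]
drum 451 [-15.5   3.9 133.3] [-28. -50. 105.] [  9.  49. 147.]<stdin>:5: RuntimeWarning: Mean of empty slice.
  ret = um.true_divide(
Traceback (most recent call last):
ValueError: zero-size array to reduction operation minimum which has no identity
```

```bash
python3 - <<'E'
from h import *
f=grab('wrist','wrist.png'); P=to('s',cloud(f).reshape(-1,3))*1000;c=f['img'].reshape(-1,3).astype(int)
d=(c.max(1)<80)&(abs(P[:,0])<30)&(abs(P[:,1])<56)&(P[:,2]>105)&(P[:,2]<155); print('wdrum',d.sum(), to('s',f['origin'])*1000)
if d.any(): print(P[d].mean(0).round(1),P[d].min(0).round(),P[d].max(0).round())
d=(c.max(1)<60)&(P[:,1]>66)&(P[:,1]<95)&(P[:,2]>120)&(P[:,2]<200); print('grip',d.sum())
if d.any(): print(P[d].mean(0).round(1),P[d].min(0).round(),P[d].max(0).round())
E
```

```text
wdrum 5558 [[ -0.62128151  74.26876113 426.10355378]]
[ -2.2   3.3 137.8] [-24. -49. 121.] [ 20.  51. 144.]
grip 1132
[ 34.5  79.4 150.8] [-52.  66. 143.] [ 59.  88. 158.]
```

View pics/wrist.png

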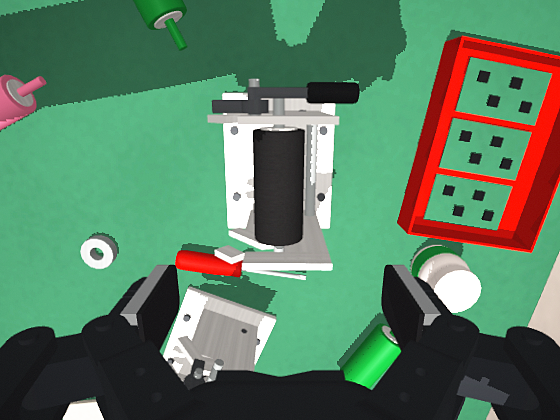

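Wrist view: lever grip at (333,92) points to the back (measured z≈151, open), drum at (278,185) still seated. Descend and grip.

Request:
play_rows([
  [50,-1,1,0,-1],
  [100,-1,1,0,-1],
  [140,-1,1,0,-1],
  [165,-1,1,0,-1],
  [180,-1,1,0,-1],
  [180,-1,1,0,-1],
  [180,-1,1,0,1],
  [180,-1,1,0,1],
])

```text
time: 5.22
tool_pos: [0.5589, 0.2828, 0.1061]
tool_rot: [0.538, 0.46, 0.537, -0.458]
contact_force: [0.0, 0.6, 0.0]
gripper_width: 0.603
```

Request:
play_rows([
  [0,0,0,0,1],
  [0,0,0,0,1],
  [0,0,0,0,1],
])

```text
time: 5.6
tool_pos: [0.5572, 0.2825, 0.1059]
tool_rot: [0.537, 0.459, 0.538, -0.459]
contact_force: [-6.1, -1.6, 5.1]
gripper_width: 0.518
```

```bash
python3 - <<'E'
from h import *
plan('s',[(-2,0,110),(-22,0,110),(-75,0,58),(-105,0,58)])
E
```

```text
t 5.6 at [ -1.3  -0.2 105.9] F [-6.1 -1.6  5.1] w 0.518 turn -0.0
(-2, 0, 110) -> [-4.1 -0.7 -0.2]
(-22, 0, 110) -> [ -4.  -20.7  -0.2]
(-75, 0, 58) -> [ 48.1 -73.6  -0.2]
(-105, 0, 58) -> [  48.1 -103.6   -0.2]
```

Request:
play_rows([
  [-3,0,0,0,1],
  [-7,-1,0,0,1],
  [-7,-1,0,0,1],
  [-7,-1,0,0,1],
])

```text
time: 6.1
tool_pos: [0.557, 0.2821, 0.1111]
tool_rot: [0.538, 0.459, 0.538, -0.459]
contact_force: [0.7, 0.0, -4.5]
gripper_width: 0.519
```

```bash
cat > m.py <<'E'
from h import *
plan('s',[])
# drum top in stand frame & axle ends from side/top
for n in('side','top','wrist'):
    f=grab(n);q=to('s',cloud(f).reshape(-1,3))*1000;c=f['img'].reshape(-1,3).astype(int)
    d=(c.max(1)-c.min(1)<30)&(c.min(1)>90)&(abs(abs(q[:,1])-74)<7)&(q[:,2]>60)&(q[:,2]<145)&(q[:,0]<14)&(q[:,0]>-130)
    for s in(1,-1):
        k=d&(q[:,1]*s>0)
        if k.sum()>3: print(n,'axle end',s,k.sum(),np.median(q[k],0).round(1))
E
python3 m.py
```

```text
t 6.1 at [ -1.6  -0.6 111.1] F [ 0.7  0.  -4.5] w 0.519 turn -0.0
side axle end -1 18 [ -4.4 -75.1 129. ]
top axle end 1 13 [ -0.3  77.2 127.5]
top axle end -1 28 [ -0.8 -74.7 128. ]
wrist axle end 1 726 [ -2.4  71.5 128.3]
```

Request:
play_rows([
  [-2,0,0,0,1],
  [-2,-6,0,0,1],
  [-2,-13,0,0,1],
  [-2,-20,0,0,1],
  [-2,-20,0,0,1],
])

```text
time: 6.88
tool_pos: [0.5364, 0.279, 0.1131]
tool_rot: [0.538, 0.459, 0.538, -0.459]
contact_force: [-0.4, -0.3, -3.7]
gripper_width: 0.515
```

```bash
python3 m.py
```

```text
t 6.875 at [-22.3  -0.4 113.1] F [-0.4 -0.3 -3.7] w 0.515 turn 0.0
side axle end -1 19 [-25.5 -73.8 131.7]
top axle end -1 27 [-20.4 -74.8 130. ]
wrist axle end 1 86 [ -4.   75.6 142.5]
```

Request:
play_rows([
  [9,-9,0,0,1],
  [18,-18,0,0,1],
  [27,-27,0,0,1],
  [36,-36,0,0,1],
  [45,-45,0,0,1],
  [52,-53,0,0,1],
  [52,-53,0,0,1],
])

```text
time: 7.9
tool_pos: [0.4837, 0.2704, 0.0603]
tool_rot: [0.538, 0.458, 0.538, -0.459]
contact_force: [0.2, 0.4, -4.3]
gripper_width: 0.519
```

```bash
python3 m.py
```

```text
t 7.9 at [-75.8  -0.6  60.3] F [ 0.2  0.4 -4.3] w 0.519 turn 0.0
side axle end -1 17 [-78.3 -75.2  79.4]
top axle end -1 27 [-73.9 -74.4  79. ]
wrist axle end 1 1170 [-75.   73.9  79. ]
```

Request:
play_rows([
  [0,-15,0,0,1],
  [0,-33,0,0,1],
  [0,-36,0,0,1],
  [-50,-36,0,0,1],
  [-105,-36,0,0,1],
  [-160,-36,0,0,1],
  [-215,-36,0,0,1],
  [-240,-36,0,0,1],
])

```text
time: 9.05
tool_pos: [0.4506, 0.2656, 0.3065]
tool_rot: [0.539, 0.461, 0.537, -0.457]
contact_force: [0.3, -0.0, -4.5]
gripper_width: 0.52
```

```bash
python3 - <<'E'
from h import *
plan('c',[(0,0,300),(0,0,150)])
p,r,s=tool(); q=to('c',p)[0]*1000
E
```

```text
t 9.05 at [ -7.1 543.2 306.5] F [ 0.3 -0.  -4.5] w 0.52 turn 0.104
(0, 0, 300) -> [  5.2 -49.4 541. ]
(0, 0, 150) -> [155.2 -50.5 541.3]
```

Request:
play_rows([
  [0,-4,40,0.01,1],
  [0,-9,95,0.02,1],
  [0,-14,150,0.03,1],
  [0,-19,205,0.04,1],
  [0,-24,260,0.05,1],
  [0,-29,315,0.06,1],
  [0,-34,370,0.075,1],
  [0,-39,425,0.09,1],
])

```text
time: 10.05
tool_pos: [0.4776, -0.1627, 0.3017]
tool_rot: [0.517, 0.483, 0.516, -0.483]
contact_force: [0.5, 0.2, -4.3]
gripper_width: 0.522
```

Request:
play_rows([
  [0,-4,40,0.005,1],
  [0,-8,80,0.01,1],
  [0,-11,112,0.014,1],
  [0,-11,116,0.014,1],
  [0,-11,116,0.014,1],
])

```text
time: 10.68
tool_pos: [0.4745, -0.2771, 0.3012]
tool_rot: [0.513, 0.487, 0.513, -0.486]
contact_force: [0.7, 0.1, -3.9]
gripper_width: 0.518
```

```bash
cat > c.py <<'E'
from h import *
plan('c',[(0,0,100),(0,0,40)])
zt=tool()[0][2]*1000
for n in('side','top','wrist'):
    f=grab(n,n+'_c.png');q=to('c',cloud(f).reshape(-1,3))*1000;c=f['img'].reshape(-1,3).astype(int)
    b=(abs(q[:,2]-zt-14)<16)&(abs(q[:,0])<60)
    d=(c.max(1)-c.min(1)<30)&(c.min(1)>90)&b
    for s in(1,-1):
        k=d&(abs(q[:,1]*s-70)<14)
        if k.sum()>3: print(n,'axle',s,k.sum(),np.median(q[k],0).round(1),q[k].min(0).round(),q[k].max(0).round())
E
python3 c.py
```

```text
t 10.675 at [-12.5   0.  301.2] F [ 0.7  0.1 -3.9] w 0.518 turn -0.0
(0, 0, 100) -> [2.012e+02 1.250e+01 1.000e-01]
(0, 0, 40) -> [2.612e+02 1.250e+01 2.000e-01]
side axle 1 78 [-16.   69.8 319. ] [-19.  57. 312.] [-10.  82. 323.]
side axle -1 115 [-15.8 -70.3 318.5] [-21. -83. 311.] [ -9. -56. 322.]
top axle 1 88 [-10.6  70.  318.6] [-15.  56. 313.] [ -6.  83. 322.]
wrist axle 1 1929 [-13.1  70.3 318.8] [-18.  56. 315.] [ -9.  83. 322.]
```

Axle ends at y=±83 mm, roller centred; shift +12.5 mm and descend to just above the Vs.

Request:
play_rows([
  [0,12,0,0,1],
  [50,12.5,0,0,1],
  [100,12.5,0,0,1],
  [150,12.5,0,0,1],
  [200,12.5,0,0,1],
  [230,12.5,0,0,1],
  [236,12.5,0,0,1],
  [236,12.5,0,0,1],
])

```text
time: 11.82
tool_pos: [0.488, -0.2767, 0.0662]
tool_rot: [0.514, 0.486, 0.513, -0.486]
contact_force: [0.4, -0.4, -4.5]
gripper_width: 0.518
```

```bash
python3 c.py
```

```text
t 11.825 at [ 1.  -0.3 66.2] F [ 0.4 -0.4 -4.5] w 0.518 turn 0.001
(0, 0, 100) -> [-33.8  -0.9  -0.2]
(0, 0, 40) -> [26.2 -1.  -0.3]
side axle 1 78 [-3.4 65.  82.4] [-34.  57.  64.] [22. 82. 88.]
side axle -1 128 [ -1.9 -65.6  82.2] [-33. -82.  65.] [ 28. -56.  88.]
top axle 1 79 [ 3.5 62.7 82.7] [-32.  57.  64.] [31. 82. 88.]
wrist axle 1 3218 [ 0.8 64.  83.5] [-34.  56.  64.] [29. 81. 87.]
wrist axle -1 29 [-27.6 -58.7  65.3] [-30. -60.  64.] [ 28. -58.  67.]
```

View pics/wrist_c.png

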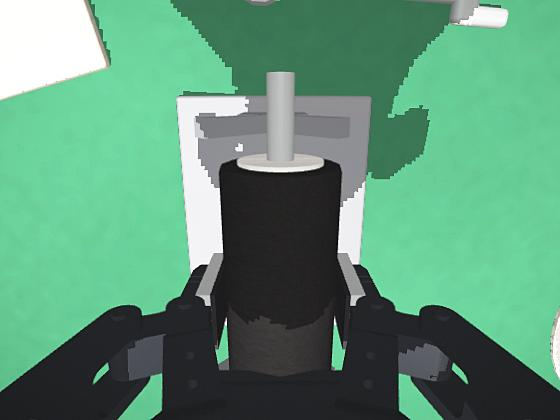

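Wrist view: axle (281,115) is centred over the V post (271,125). Lower in small steps.

Request:
play_rows([
  [8,-1,0,0,1],
  [15,-1,0,0,1],
  [20,-1,0,0,1],
  [24,-1,0,0,1],
  [26,-1,0,0,1],
  [26,-1,0,0,1],
  [26,-1,0,0,1],
])

```text
time: 12.85
tool_pos: [0.4858, -0.2765, 0.0393]
tool_rot: [0.513, 0.486, 0.514, -0.486]
contact_force: [-2.1, 0.5, -2.0]
gripper_width: 0.519
```

```bash
python3 c.py
```

```text
t 12.85 at [-1.2  0.1 39.3] F [-2.1  0.5 -2. ] w 0.519 turn 0.0
(0, 0, 100) -> [-60.7   1.2   0. ]
(0, 0, 40) -> [-0.7  1.2  0.1]
side axle 1 136 [-4.8 62.  57. ] [-34.  56.  38.] [22. 82. 69.]
side axle -1 184 [ -3.  -65.2  58.3] [-34. -82.  38.] [ 29. -56.  69.]
top axle 1 127 [-0.  62.8 57.6] [-32.  57.  38.] [31. 83. 69.]
wrist axle 1 5838 [-2.3 63.  57.5] [-34.  56.  39.] [29. 82. 69.]
```

Contact has begun (weight half off). Lower a touch more, then release.

Request:
play_rows([
  [1,-0.5,0,0,1],
  [1.5,-0.5,0,0,1],
  [1.5,-0.5,0,0,0.4],
  [1.5,-0.5,0,0,-0.3],
  [1.5,-0.5,0,0,-1],
  [1.5,-0.5,0,0,-1],
  [1.5,-0.5,0,0,-1],
  [1.5,-0.5,0,0,-1],
])

```text
time: 14.0
tool_pos: [0.4856, -0.2767, 0.0378]
tool_rot: [0.513, 0.486, 0.513, -0.486]
contact_force: [-0.3, -0.8, -0.9]
gripper_width: 1.0
```

Request:
play_rows([
  [-20,0,0,0,-1],
  [-60,0,0,0,-1],
  [-110,0,0,0,-1],
  [-160,0,0,0,-1],
  [-200,0,0,0,-1],
  [-200,0,0,0,-1],
  [-200,0,0,0,-1],
])

```text
time: 14.88
tool_pos: [0.4853, -0.2765, 0.2381]
tool_rot: [0.513, 0.486, 0.513, -0.486]
contact_force: [-0.2, 0.2, -0.5]
gripper_width: 1.001
```

```bash
python3 - <<'E'
from h import *
plan('c',[])
for n in('side','wrist','top'):
    f=grab(n,n+'_e.png');Q=cloud(f).reshape(-1,3);q=to('c',Q)*1000;c=f['img'].reshape(-1,3).astype(int)
    d=(c.max(1)<80)&(abs(q[:,0])<40)&(abs(q[:,1])<54)&(q[:,2]>40)&(q[:,2]<90)
    if d.any():
        k=q[d]; print(n,'drum',d.sum(),k.min(0).round(),k.max(0).round(),cv2.minAreaRect(k[:,:2].astype(np.float32)))
    e=(c.max(1)-c.min(1)<30)&(c.min(1)>90)&(abs(q[:,2]-54)<8)&(abs(q[:,0])<15)
    for s in(1,-1):
        k=e&(abs(q[:,1]*s-75)<9)
        if k.sum()>3: print(' axle',s,k.sum(),np.median(q[k],0).round(1),q[k].min(0).round(),q[k].max(0).round())
    t=to('s',Q)*1000; d=(c.max(1)<60)&(t[:,2]>120)&(t[:,2]<240)&(abs(t[:,0])<90)&(abs(t[:,1]-80)<14)
    if d.sum()>5: print(' lever',d.sum(),t[d].mean(0).round(1),t[d].min(0).round(),t[d].max(0).round())
a=cv2.imread('pics/side_e.png'); b=cv2.imread('pics/wrist_e.png')
cv2.imwrite('pics/end.png',np.hstack([cv2.resize(a,(400,300)),cv2.resize(b,(400,300))]))
E
```

```text
t 14.875 at [-1.700e+00  1.000e-01  2.381e+02] F [-0.2  0.2 -0.5] w 1.001 turn 0.0
side drum 1047 [-28. -51.  40.] [14. 49. 79.] ((-6.550999641418457, -1.0616569519042969), (98.98430633544922, 42.508853912353516), 89.2342758178711)
 axle 1 35 [-5.4 73.6 55.9] [-9. 66. 52.] [ 0. 82. 61.]
 axle -1 60 [ -4.2 -72.7  56.2] [-14. -82.  48.] [ 14. -66.  61.]
 lever 11 [ 33.1  78.1 153.5] [ 20.  75. 152.] [ 50.  80. 155.]
wrist drum 4991 [-25. -49.  50.] [20. 51. 77.] ((-2.2278079986572266, 0.5805511474609375), (99.86455535888672, 44.55427932739258), 89.93795013427734)
 axle 1 181 [-2.  74.2 56. ] [-7. 66. 53.] [ 2. 82. 59.]
 axle -1 134 [ -3.  -73.5  55.9] [-14. -82.  50.] [ 15. -66.  62.]
top drum 779 [-23. -49.  44.] [22. 50. 79.] ((-0.6271953582763672, 0.5007247924804688), (98.7945556640625, 44.63024139404297), 89.81909942626953)
 axle 1 32 [-0.6 74.7 55.7] [-5. 67. 50.] [ 5. 83. 60.]
 axle -1 28 [  0.5 -72.5  56.4] [ -5. -81.  51.] [ 14. -66.  61.]
 lever 12 [ 44.7  78.9 148.4] [ 24.  72. 145.] [ 59.  85. 153.]
```

View pics/end.png

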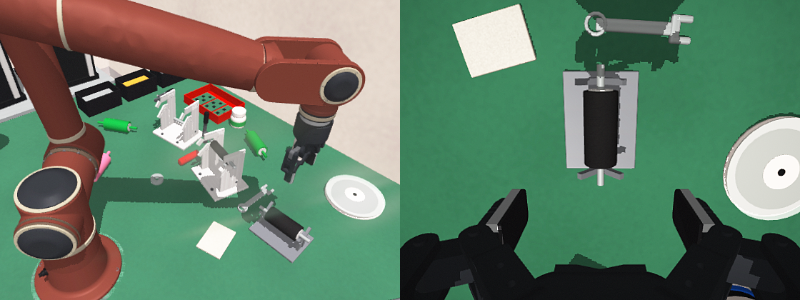

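The roller lies in both Vs (wrist view, axle ends at 600,80 and 600,175), the arm is clear, and the lever is open.

```bash
python3 -c "
from plant import manip; print(manip.job_done())"
```

```text
the job is handed in; nothing more can be done
None
```

I opened the thick roller's cam lever with the roller still seated, drew the roller out along the slot path, carried it over the other stand and laid it in the grey cradle. I handed the job in at about 15 s; `job_done()` reports no verdict.

What the last checks showed:
- **Roller:** its centre is within about 2 mm of the cradle's middle by the top and wrist cameras. Its axle is about 51–52 mm up and within about 1° of the cradle's y, with an end in each V post.
- **Lever:** the grip points to the back at z≈150 mm, which I work out as roughly 1.5 rad, so open.
- **Robot:** the gripper is about 200 mm clear above the cradle, with no contact force.
- **Disagreement:** the side camera put the drum 4–6 mm towards −x. It sees only one flank of the drum, and its reading is still within the 12 mm limit.

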